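Level the instrument shelf with spirit level and foot

TASK

Level the small white instrument shelf: lay the spirit level flat on the middle of the shelf, lengthwise, and let go of it, then turn the winged levelling foot at the shelf's end until the bubble sits centred between its two lines. Finish by pressing the spirit level firmly but gently down on the shelf from above (about 10 N) with the bubble still centred, and keep pressing: the program ends while pressing. Leave the bottle, bowl and tub alone.

Things in the scene. Friction and masses are not known exactly. Their poses are not given: they have to be found in the camera images.
- level_mid (a point): spirit level: loose aluminium bar 200 mm long (x), 24 wide (y), 40 tall (z), 0.3 kg, lying upright on the table at first; point at its centre, 20 mm above its underside. Top plain and solid from x = -100 to +12 mm (grasp or press near the middle); an open window with the vial at x = +14 to +88 mm. May lie on the shelf either way round
- vial_mark (a point): midpoint between the two black lines of the green vial in the level (lines 29 mm apart, across the level), at x = +52 mm, 16 mm above level_mid; same axes as level_mid. The bubble is centred when bubble_mid is at this point
- bubble_mid (a point): centre of the pale bubble (20 mm long), which slides along the level's x up to 24 mm either side of vial_mark, to the higher end, 1.5 mm per mrad of tilt; settles about 1.5 s after the level was moved or tilted. Same axes as level_mid
- shelf_mid (a point): centre of the white board's top, about 85 mm above the table; board 300 mm long (y), 140 deep (x), 14 thick, z up. Its +y end is on a fixed pivot; its -y end rides on the levelling foot, whose axis stands 200 mm from this point towards -y. The foot end starts low by 6 to 13 mrad. The spirit level goes here, along y
- foot_wing (a point): centre of the black wing grip (46 mm long = x, 12 thick = y, 28 tall = z) atop the foot's upright 11 mm screw, 122 mm above the table; bare screw below it to 86 mm. Turns about the vertical, stays put (friction 0.12 N m), keeps its height. Clockwise from above raises the shelf's foot end 8 mrad per rad: bubble goes 12 mm per rad towards the foot. Needs 0.8 to 1.6 rad clockwise
- spray_center (a point): bystander: white bottle, 66 mm across, 170 mm tall; point half-way up
- bowl_center (a point): bystander: bowl 100 mm across, 50 mm tall; point half-way up
- tub_center (a point): bystander: white tub with lid, 100 mm across, 90 mm tall; point half-way up

How it is judged:
On the way, in this order (a step that is already met when the one before it is completed fails the run):
1. the spirit level lies flat and lengthwise on the middle of the shelf, let go (z of level_mid in the frame of shelf_mid between 0.016 and 0.024 m and x of level_mid in the frame of shelf_mid between -0.04 and 0.04 m and y of level_mid in the frame of shelf_mid between -0.04 and 0.04 m and angle between the x axis of level_mid and the y axis of shelf_mid, either way round below 0.2 rad and contact force between the fingers and level below 0.2 N), for 0.2 s.
2. the shelf is level and the bubble is centred (angle between shelf_mid's own z axis and vertical below 0.0045 rad and x of bubble_mid in the frame of vial_mark between -0.0045 and 0.0045 m), for 0.3 s.
At the end, for the whole second after the job is handed in: level flat on the shelf, within 40 mm of its centre each way and 0.2 rad of lengthwise; bubble within 4.5 mm of centred, shelf within 4.5 mrad of level; fingers push the level (over 3 N) and it bears on the shelf with 6 to 28 N (own weight about 3 N), at rest (all of step 2 and z of level_mid in the frame of shelf_mid between 0.016 and 0.024 m and x of level_mid in the frame of shelf_mid between -0.04 and 0.04 m and y of level_mid in the frame of shelf_mid between -0.04 and 0.04 m and angle between the x axis of level_mid and the y axis of shelf_mid, either way round below 0.2 rad and contact force between the fingers and level above 3 N and contact force between level and board between 6 and 28 N and linear speed of level below 0.01 m/s); the arm keeps its last pose, push and grip.
It fails at once if the bottle, bowl or tub is moved by more than 30 mm (distance of any of spray_center, bowl_center, tub_center from where it was at the start of the episode above 0.03 m).
It also fails if it takes over 56 s, if anything falls off the work surface, if the arm or the gripper's body presses on something with over 40 N, if the wrist force passes 120 N, or if a joint passes its speed limit or range.

ROBOT

A 6-joint arm with a two-finger parallel gripper is mounted at the origin on the work surface. World frame = base frame: x ahead of the robot, y to its left, z up, the work surface at z = 0. Lengths are in m, angles in rad, forces in N, time in s.
With the tool pointing down it reaches from about 0.35 to 0.925 m from the base axis. Payload 6.4 kg.
Tool frame: the origin (TCP) lies midway between the tips of the shut fingers; the grasp point (between the pads) lies 19 mm behind it (grasp_offset is the distance from the TCP to the grasp point, in m); z points along the fingers, y is the line along which they close (so a half turn about z gives the same grasp; the last joint's range is limited). The gripper opens to 94 mm and grips with 3 to 60 N. Pads are 16 mm wide; open, the fingers measure 119 mm over their backs; the gripper's body (75 mm by 177 mm) begins 78 mm behind the grasp point.
Start: joints at [1, 0.245, 1.558, -0, 1.339, -0.174], TCP at [0.251, 0.6, 0.205] pointing down, gripper open.
Joint ranges: [-3.13, 3.13], [-1.02, 2.26], [0.13, 2.54], [-0.95, 4.09], [0.21, 2.88], [-2.74, 2.74]. Speed limits (rad/s): [2.57, 2.57, 3.14, 3.14, 3.14, 3.14].

INTERFACE

Orientations are given as a rotation vector (axis times angle).
In Python, from workcell import sense, grab_frame, camera_info, job_done, boxes_of, outline_of, grasp_offset gives the robot as it stands. The module is installed in compiled form; this text tells all that it offers.
- The arm moves only by the tool move_arm, never from a script. Its argument "targets" is a list of rows, each a list of 3 entries, a list of its own where there are three numbers: the turn, a rotation vector about the tool's x, y, z each as a share of 360 degrees, from -1 to 1, then the shift along the tool's x, y, z each as a share of 0.3 m, from -1 to 1, then the opening, from 0 (shut) to 1 (fully open). A call has 1 to 20 rows; each row is the pose to reach, as a shift and turn from the pose commanded when the call began, along the tool's axes at that moment, turning the shorter way round; what a row does not reach only later rows make up. A row lasts 1/10 s, in which the tool goes at most 50 mm and 8.59 degrees, less where a joint would pass 70% of its speed; a pose out of reach is approached as far as the arm can. A call with a number of a shift or a turn outside -1 to 1 is refused whole. A call with a gripper value outside its range is refused whole. The fingers move at their own pace and stop on an object; "squeeze" is the grip in N (left out, the last holds). Time passes only in rows, so rows that repeat a pose let the fingers close. It gives the time, the measured TCP pose, the force, the opening and the grip force at its end, in the units of the state.
- sense(): the state, without advancing time (a new reading comes with each control period).
- grab_frame(name): name is "scene" or "side" or "wrist"; returns (picture, depth): 400x640x3 uint8, red, green, blue; 400x640 float32, m along the optical axis (not along the pixel's ray), 0 where there is no reading.
- camera_info(name): a dict with "fx", "fy", "cx", "cy" (pixels), "cam_to_world" (4x4, takes a point from camera to world coordinates). Camera axes: x right, y up, looking along -z (the intrinsics and any distortion apply to the point x, -y, -z); pixel columns grow to the right and rows downward; lengths in m; the calibration is good to about 2 mm. A picture is of the moment at which its call begins: read the wrist's pose just before it. camera_info takes no time and is no camera call; for the wrist camera it gives the pose at the moment of the call.
- job_done(): hands the job in; it is judged then, once.
Trained networks look in the newest picture that a camera, given by its name, has taken for a name from the list of things; names that differ only in an ending like _2 or _b are one class to them, and where a whole thing is asked for, a point or a joint stands for the part that bears it (a point fixed in the world has none). Each returns a list of dicts, best first, with "confidence" (0 to 1); they miss things now and then, are a little off and sometimes report something else, mostly with a low value. They report only what shows in the picture. A call takes as long as a camera call.
- boxes_of(thing, camera): "rect" ([centre column, centre row, width, height] in pixels, round what is visible of it).
- outline_of(thing, camera): "mask" (400x640 bool, what is visible of it) and "rect" ([centre column, centre row, width, height] in pixels, round what is visible of it).
The state is a dict: "t": time; "qpos": joint angles; "dq": joint speeds; "joint_torque": joint torques, N m; "ee_pos": TCP position; "tcp_rot": TCP orientation; "wrist_force": force on the tool from outside, world axes, zero at the start; "moment": the same for the moment, N m; "finger_gap": opening from 0.0 (shut) to 1.0 (fully open); "grasp_force": force on a finger pad.
Only numpy, scipy, OpenCV 4.12 (cv2) and the standard library are available. Lean on these libraries where they do the work, as an engineer would, in place of code of your own. Each camera call takes 0.05 s, during which the arm holds its last target. There are 200 camera calls.

## Working session

There is one attempt and no reset: what is moved stays moved. The work goes in short steps, Python scripts to look and compute and a tool call to move; the robot and the scene stay as the last step left them, time stands still between calls to the robot, and variables do not carry over. Pictures are saved under pics/ and viewed, at most 10 in all, crops included, and the job is handed in when it is done.

Besides the shell and the picture viewer there is one more tool, called after ">>>" by a JSON object that holds its "api" and its "payload". move_arm: Moves the arm, as the interface text tells. Shift numbers are shares of 0.3 m and turn numbers shares of 360 degrees, none past 1 either way. Its arguments: {"type":"object","properties":{"targets":{"type":"array","items":{"type":"array"}},"squeeze":{"type":"number"}},"required":["targets"]}

```bash
mkdir -p pics
cat > h.py <<'E'
import numpy as np, cv2
from workcell import *
from scipy.spatial.transform import Rotation as R
def grab(n):
    ci=camera_info(n); p,d=grab_frame(n); return p,d,ci
def w(ci,d,u,v,z=None):
    u=np.asarray(u,float);v=np.asarray(v,float);
    x=(u-ci['cx'])/ci['fx'];y=(v-ci['cy'])/ci['fy']
    c=np.stack([x*d,-y*d,-d*np.ones_like(x)],-1);T=np.array(ci['cam_to_world'])
    return c@T[:3,:3].T+T[:3,3]
def ray(ci,u,v,z):
    T=np.array(ci['cam_to_world']);r=T[:3,:3]@np.array([(u-ci['cx'])/ci['fx'],-(v-ci['cy'])/ci['fy'],-1])
    return T[:3,3]+r*(z-T[2,3])/r[2]
def px(ci,P):
    T=np.array(ci['cam_to_world']);c=T[:3,:3].T@(np.array(P)-T[:3,3]);return ci['cx']+ci['fx']*c[0]/-c[2],ci['cy']+ci['fy']*-c[1]/-c[2]
def save(p,n): cv2.imwrite('pics/'+n,p[...,::-1])
def tool(target=None,yawdir=None):
    "share shifts to a world target"
    s=sense();Rm=R.from_rotvec(s['tcp_rot'])
    print('t',s['t'],'p',np.round(s['ee_pos'],4),'Rm',np.round(Rm.as_matrix(),3).tolist(),'F',np.round(s['wrist_force'],1),'gap',s['finger_gap'],s['grasp_force'])
    if target is not None: print('share',np.round(Rm.inv().apply(np.array(target)-s['ee_pos'])/0.3,4))
E
cat > a.py <<'E'
from h import *
tool(); print(grasp_offset if not callable(grasp_offset) else grasp_offset())
ims=[]
for c in ['scene','side']:
    p,d,ci=grab(c); ims.append(p); print(c,np.round(ci['cam_to_world'],2).tolist(),ci['fx'], [k for k in ci])
    for n in ['level_mid','shelf_mid','foot_wing','spray_center','bowl_center','tub_center','vial_mark']:
        o=outline_of(n,c)
        for q in o[:2]:
            m=q['mask']&(d>0);v,u=np.nonzero(m)
            if len(u)<5: print(n,'few');continue
            P=w(ci,d[v,u],u,v)
            print(n,round(q['confidence'],2),np.round(q['rect']),'med',np.round(np.median(P,0),3),'lo',np.round(np.percentile(P,3,0),3),'hi',np.round(np.percentile(P,97,0),3))
save(ims[0],'s1.png');save(ims[1],'s2.png')
E
python3 a.py
```

```text
t 0.0 p [0.2509 0.599  0.2044] Rm [[-0.922, 0.386, -0.001], [0.386, 0.922, -0.002], [0.0, -0.002, -1.0]] F [0.2 0.3 0.3] gap 0.9993342021405371 0.0
0.0188
scene [[0.92, -0.27, 0.3, 0.89], [0.4, 0.63, -0.66, -0.55], [-0.02, 0.73, 0.69, 0.71], [0.0, 0.0, 0.0, 1.0]] 366.02132245874486 ['fx', 'fy', 'cx', 'cy', 'cam_to_world']
level_mid 0.96 [290. 164.  63.  32.] med [0.449 0.223 0.032] lo [0.351 0.218 0.004] hi [0.543 0.242 0.044]
shelf_mid 0.84 [249. 264. 115. 141.] med [ 0.545 -0.155  0.085] lo [ 0.466 -0.312  0.075] hi [0.608 0.024 0.088]
foot_wing 0.73 [212. 322.  32.  52.] med [ 0.561 -0.313  0.088] lo [ 0.543 -0.33   0.005] hi [ 0.577 -0.292  0.138]
foot_wing 0.5 [249. 265. 112. 140.] med [ 0.544 -0.155  0.085] lo [ 0.466 -0.311  0.076] hi [0.608 0.022 0.088]
spray_center 0.89 [385. 155.  27.  56.] med [0.719 0.285 0.09 ] lo [0.687 0.275 0.008] hi [0.746 0.309 0.172]
bowl_center 0.79 [376. 214.  40.  33.] med [0.748 0.128 0.032] lo [0.709 0.063 0.006] hi [0.793 0.154 0.052]
tub_center 0.62 [367. 257.  44.  56.] med [ 0.776 -0.06   0.08 ] lo [ 0.732 -0.083  0.01 ] hi [ 0.816 -0.001 
[... 363 characters left out ...]
.001] hi [0.536 0.24  0.041]
shelf_mid 0.97 [335. 261. 146. 129.] med [ 0.533 -0.16   0.083] lo [ 0.461 -0.317  0.075] hi [0.602 0.017 0.086]
foot_wing 0.67 [386. 311.  28.  72.] med [ 0.553 -0.317  0.023] lo [ 0.538 -0.334  0.   ] hi [ 0.577 -0.29   0.137]
spray_center 0.79 [313. 139.  20.  60.] med [0.705 0.284 0.083] lo [0.682 0.271 0.004] hi [0.741 0.317 0.169]
bowl_center 0.81 [358. 182.  34.  30.] med [0.757 0.121 0.033] lo [0.707 0.06  0.009] hi [0.794 0.15  0.051]
tub_center 0.89 [393. 204.  40.  50.] med [ 0.749 -0.062  0.066] lo [ 0.721 -0.086  0.009] hi [ 0.798 -0.01   0.091]
vial_mark 0.76 [234. 194.  81.  35.] med [0.436 0.219 0.028] lo [0.349 0.215 0.001] hi [0.537 0.239 0.041]
```

```bash
cat > b.py <<'E'
from h import *
for c in ['scene','side']:
    p,d,ci=grab(c)
    for n,lo,hi in [('level_mid',.036,.05),('shelf_mid',.07,.1),('foot_wing',.126,.15)]:
        q=outline_of(n,c)[0]; m=q['mask']&(d>0);v,u=np.nonzero(m);P=w(ci,d[v,u],u,v)
        P=P[(P[:,2]>lo)&(P[:,2]<hi)]
        r=cv2.minAreaRect((P[:,:2]*1000).astype(np.float32)); print(c,n,len(P),np.round(r[0],1),np.round(r[1],1),np.round(r[2],1),np.median(P[:,2]).round(3))
    if c=='scene':
        im=cv2.resize(p[100:380,150:450],None,fx=2,fy=2,interpolation=cv2.INTER_CUBIC); save(im,'s1c.png')
E
python3 b.py
```

```text
scene level_mid 380 [445.8 232.8] [ 28.8 200.2] 88.8 0.041
scene shelf_mid 7422 [ 535.2 -145.8] [145.3 371. ] 7.1 0.085
scene foot_wing 191 [ 558.9 -310.9] [44.3 10.9] 65.5 0.136
side level_mid 387 [443.2 229.4] [ 30.8 197.1] 88.7 0.039
side shelf_mid 8037 [ 536.8 -149. ] [141.9 370.8] 7.2 0.084
side foot_wing 187 [ 557.1 -313.6] [46.9 12.5] 66.9 0.135
```

View pics/s1c.png

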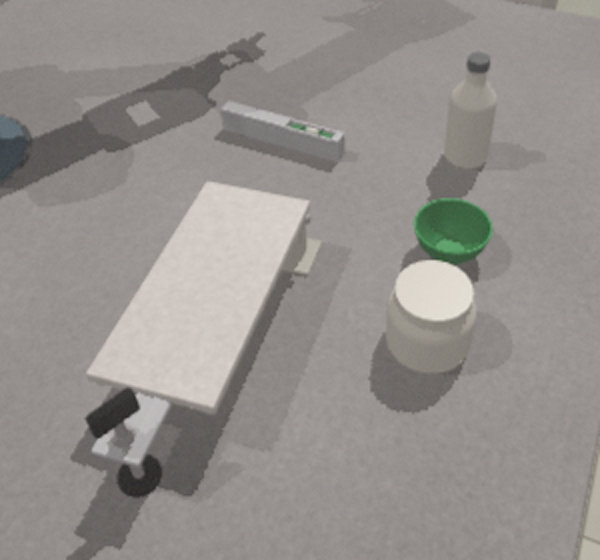

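The crop shows the level at about (283,130) along world x with its vial at the +x end, the shelf with the black wing at (112,412), and the bystanders well to the right. Next I'll grasp the level.

```bash
cat >> h.py <<'E'
def go(p,yaw):
    "shares for TCP at p, tool y at world yaw (deg), pointing down"
    s=sense();Rm=R.from_rotvec(s['tcp_rot']);a=np.radians(yaw)
    y=np.array([np.cos(a),np.sin(a),0]);z=np.array([0,0,-1.]);T=R.from_matrix(np.stack([np.cross(y,z),y,z],1))
    print('turn',np.round((Rm.inv()*T).as_rotvec()/(2*np.pi),4).tolist(),'shift',np.round(Rm.inv().apply(np.array(p)-s['ee_pos'])/.3,4).tolist())
E
python3 -c "
from h import *
go([.4445,.231,.10],88.8);go([.4445,.231,.012],88.8)"
```

```text
turn [0.0, 0.0, -0.0598] shift [-1.0689, -0.884, 0.3516]
turn [0.0, 0.0, -0.0598] shift [-1.0689, -0.884, 0.645]
```

>>> {"api": "move_arm", "payload": {"targets": [[[0, 0, -0.06], [-1, -0.83, 0.33], 1], [[0, 0, -0.06], [-1, -0.83, 0.33], 1], [[0, 0, -0.06], [-1, -0.83, 0.33], 1], [[0, 0, -0.06], [-1, -0.83, 0.33], 1], [[0, 0, -0.06], [-1, -0.83, 0.33], 1], [[0, 0, -0.06], [-1, -0.83, 0.33], 1], [[0, 0, -0.06], [-1, -0.83, 0.33], 1], [[0, 0, -0.06], [-1, -0.83, 0.33], 1], [[0, 0, -0.06], [-1, -0.83, 0.33], 1], [[0, 0, -0.06], [-1, -0.83, 0.33], 1], [[0, 0, -0.06], [-1, -0.83, 0.33], 1]]}}

```text
t: 2.3
ee_pos: [0.4315, 0.2548, 0.1069]
tcp_rot: [0.03, 3.141, 0.001]
wrist_force: [-1.1, 0.1, -0.2]
finger_gap: 1.0
grasp_force: 0.0
```

```bash
python3 -c "
from h import *
tool()
p,d,ci=grab('wrist');q=outline_of('level_mid','wrist')
for r in q[:1]:
    v,u=np.nonzero(r['mask']&(d>0));P=w(ci,d[v,u],u,v);P=P[abs(P[:,2]-.04)<.008];print(r['confidence'],len(P),cv2.minAreaRect((P[:,:2]*1000).astype(np.float32)),np.median(P[:,2]))
go([.4445,.231,.10],88.8);go([.4445,.231,.012],88.8)"
```

```text
t 2.3 p [0.4315 0.2548 0.1069] Rm [[-1.0, 0.019, 0.0], [0.019, 1.0, 0.001], [-0.0, 0.001, -1.0]] F [-1.1  0.1 -0.2] gap 1.0002050606564912 0.0
0.69 6921 ((429.83270263671875, 231.03895568847656), (24.27786636352539, 167.04287719726562), 89.00516510009766) 0.039340745728884435
turn [0.0001, 0.0001, 0.0005] shift [-0.0451, -0.08, 0.0233]
turn [0.0001, 0.0001, 0.0005] shift [-0.0449, -0.0802, 0.3166]
```

>>> {"api": "move_arm", "payload": {"targets": [[[0, 0, 0], [-0.047, -0.08, 0.02], 1], [[0, 0, 0], [-0.047, -0.08, 0.02], 1], [[0, 0, 0], [-0.047, -0.08, 0.12], 1], [[0, 0, 0], [-0.047, -0.08, 0.22], 1], [[0, 0, 0], [-0.047, -0.08, 0.28], 1], [[0, 0, 0], [-0.047, -0.08, 0.315], 1], [[0, 0, 0], [-0.047, -0.08, 0.315], 1], [[0, 0, 0], [-0.047, -0.08, 0.315], 0], [[0, 0, 0], [-0.047, -0.08, 0.315], 0], [[0, 0, 0], [-0.047, -0.08, 0.315], 0], [[0, 0, 0], [-0.047, -0.08, 0.315], 0], [[0, 0, 0], [-0.047, -0.08, 0.315], 0], [[0, 0, 0], [-0.047, -0.08, 0.315], 0], [[0, 0, 0], [-0.047, -0.08, 0.315], 0], [[0, 0, 0], [-0.047, -0.08, 0.315], 0]], "squeeze": 30}}

```text
t: 3.9
ee_pos: [0.4453, 0.2296, 0.0119]
tcp_rot: [-0.031, -3.141, 0.0]
wrist_force: [-0.2, 0.0, -0.2]
finger_gap: 0.358
grasp_force: 0.0
```

```bash
python3 -c "
from h import *
tool()
go([.4445,.231,.17],88.8);go([.533,-.114,.17],7.1);go([.533,-.114,.099],7.1)"
```

```text
t 3.9 p [0.4453 0.2296 0.0119] Rm [[-1.0, 0.02, -0.0], [0.02, 1.0, -0.0], [0.0, -0.0, -1.0]] F [-0.2  0.  -0.2] gap 0.3580465392993196 0.0
turn [-0.0, -0.0, 0.0002] shift [0.0027, 0.0046, -0.5269]
turn [-0.0, -0.0, 0.2271] shift [-0.3151, -1.1393, -0.5269]
turn [-0.0, -0.0, 0.2271] shift [-0.3151, -1.1393, -0.2903]
```

>>> {"api": "move_arm", "payload": {"targets": [[[0, 0, 0], [0, 0, 0], 0], [[0, 0, 0], [0, 0, 0], 0], [[0, 0, 0], [0, 0, 0], 0], [[0, 0, 0], [0, 0, 0], 0], [[0, 0, 0], [0, 0, -0.1], 0], [[0, 0, 0], [0, 0, -0.25], 0], [[0, 0, 0], [0, 0, -0.4], 0], [[0, 0, 0], [0, 0, -0.53], 0], [[0, 0, 0.02], [-0.03, -0.1, -0.53], 0], [[0, 0, 0.04], [-0.06, -0.2, -0.53], 0], [[0, 0, 0.06], [-0.09, -0.3, -0.53], 0], [[0, 0, 0.08], [-0.12, -0.4, -0.53], 0], [[0, 0, 0.1], [-0.15, -0.5, -0.53], 0], [[0, 0, 0.12], [-0.18, -0.6, -0.53], 0], [[0, 0, 0.14], [-0.21, -0.7, -0.53], 0], [[0, 0, 0.16], [-0.24, -0.8, -0.53], 0], [[0, 0, 0.18], [-0.27, -0.9, -0.53], 0], [[0, 0, 0.2], [-0.3, -0.97, -0.53], 0], [[0, 0, 0.22], [-0.315, -1, -0.53], 0], [[0, 0, 0.227], [-0.315, -1, -0.53], 0]], "squeeze": 30}}

```text
t: 5.9
ee_pos: [0.5335, -0.0736, 0.1699]
tcp_rot: [-2.084, -2.349, 0.002]
wrist_force: [-0.7, -0.8, -3.3]
finger_gap: 0.254
grasp_force: 30.0
```

```bash
python3 -c "
from h import *
tool()
p,d,ci=grab('scene');save(cv2.resize(p[100:380,150:450],None,fx=2,fy=2),'s3.png')
q=outline_of('level_mid','scene')
for r in q[:1]:
    v,u=np.nonzero(r['mask']&(d>0));P=w(ci,d[v,u],u,v);print(r['confidence'],len(P),cv2.minAreaRect((P[:,:2]*1000).astype(np.float32)),np.percentile(P[:,2],[3,50,97]))
go([.533,-.114,.17],7.1);go([.533,-.114,.099],7.1)"
```

```text
t 5.9 p [ 0.5335 -0.0736  0.1699] Rm [[-0.119, 0.993, -0.002], [0.993, 0.119, 0.0], [0.0, -0.002, -1.0]] F [-0.7 -0.8 -3.3] gap 0.2538696424399421 29.99708980321884
turn [-0.0003, -0.0001, 0.0] shift [-0.1375, -0.0173, -0.0006]
turn [-0.0003, -0.0001, 0.0] shift [-0.1377, -0.0168, 0.236]
```

View pics/s3.png

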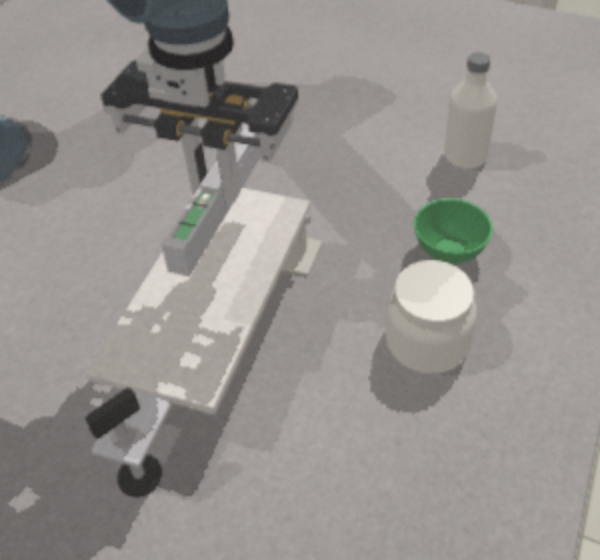

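>>> {"api": "move_arm", "payload": {"targets": [[[0, 0, 0], [-0.08, -0.017, 0], 0], [[0, 0, 0], [-0.137, -0.017, 0], 0], [[0, 0, 0], [-0.137, -0.017, 0.06], 0], [[0, 0, 0], [-0.137, -0.017, 0.12], 0], [[0, 0, 0], [-0.137, -0.017, 0.18], 0], [[0, 0, 0], [-0.137, -0.017, 0.21], 0], [[0, 0, 0], [-0.137, -0.017, 0.23], 0], [[0, 0, 0], [-0.137, -0.017, 0.235], 0], [[0, 0, 0], [-0.137, -0.017, 0.24], 0], [[0, 0, 0], [-0.137, -0.017, 0.24], 0]]}}

```text
t: 7.0
ee_pos: [0.5343, -0.1137, 0.0996]
tcp_rot: [2.078, 2.355, 0.001]
wrist_force: [-0.4, -0.6, -3.1]
finger_gap: 0.25
grasp_force: 30.0
```

>>> {"api": "move_arm", "payload": {"targets": [[[0, 0, 0], [0, 0, 0.002], 0], [[0, 0, 0], [0, 0, 0.004], 0], [[0, 0, 0], [0, 0, 0.004], 0], [[0, 0, 0], [0, 0, 0.004], 0]]}}

```text
t: 7.4
ee_pos: [0.5339, -0.1136, 0.0978]
tcp_rot: [2.079, 2.355, -0.0]
wrist_force: [-0.4, 0.2, -4.0]
finger_gap: 0.25
grasp_force: 30.0
```

>>> {"api": "move_arm", "payload": {"targets": [[[0, 0, 0], [0, 0, 0.002], 0], [[0, 0, 0], [0, 0, 0.004], 0], [[0, 0, 0], [0, 0, 0.004], 0], [[0, 0, 0], [0, 0, 0.004], 0]]}}

```text
t: 7.8
ee_pos: [0.5339, -0.1136, 0.0966]
tcp_rot: [2.079, 2.355, 0.0]
wrist_force: [-1.0, -0.2, -1.7]
finger_gap: 0.255
grasp_force: 30.0
```

Contact has started, so I'll release and lift.

>>> {"api": "move_arm", "payload": {"targets": [[[0, 0, 0], [0, 0, 0], 0.5], [[0, 0, 0], [0, 0, 0], 0.6], [[0, 0, 0], [0, 0, 0], 0.7], [[0, 0, 0], [0, 0, 0], 0.7], [[0, 0, 0], [0, 0, 0], 0.7], [[0, 0, 0], [0, 0, -0.05], 0.7], [[0, 0, 0], [0, 0, -0.15], 0.7], [[0, 0, 0], [0, 0, -0.27], 0.7], [[0, 0, 0], [0, 0, -0.4], 0.7], [[0, 0, 0], [0, 0, -0.5], 0.7], [[0, 0, 0], [0.15, 0, -0.5], 0.7], [[0, 0, 0], [0.3, 0, -0.5], 0.7], [[0, 0, 0], [0.3, 0, -0.5], 0.7]]}}

```text
t: 9.1
ee_pos: [0.5223, -0.0207, 0.2482]
tcp_rot: [2.072, 2.36, 0.003]
wrist_force: [-0.3, -1.2, 0.4]
finger_gap: 0.701
grasp_force: 0.0
```

```bash
cat > c.py <<'E'
from h import *
import sys
tool()
for c in ['scene','side','wrist']:
    p,d,ci=grab(c); save(p,'m_%s.png'%c) 
    for n,lo,hi in [('level_mid',.115,.135),('foot_wing',.126,.15),('shelf_mid',.07,.095)]:
        qq=outline_of(n,c)
        if not qq: print(c,n,'none');continue
        q=qq[0]; v,u=np.nonzero(q['mask']&(d>0));P=w(ci,d[v,u],u,v)
        P=P[(P[:,2]>lo)&(P[:,2]<hi)]
        if len(P)<10: print(c,n,'few');continue
        r=cv2.minAreaRect((P[:,:2]*1000).astype(np.float32)); print(c,n,round(q['confidence'],2),len(P),np.round(r[0],1),np.round(r[1],1),np.round(r[2],1),np.median(P[:,2]).round(4))
    for n in ['vial_mark','bubble_mid']:
        for b in boxes_of(n,c)[:2]: print(c,n,round(b['confidence'],2),np.round(b['rect'],1),np.round(ray(ci,*b['rect'][:2],.121),4))
E
python3 c.py; python3 -c "
import cv2
a=cv2.imread('pics/m_wrist.png');cv2.imwrite('pics/v1.png',a)"
```

```text
t 9.1 p [ 0.5223 -0.0207  0.2482] Rm [[-0.129, 0.992, 0.002], [0.992, 0.129, 0.001], [0.0, 0.002, -1.0]] F [-0.3 -1.2  0.4] gap 0.7006394402371474 0.0
scene level_mid 0.71 923 [ 533.2 -112.5] [ 25.9 200.7] 7.1 0.1239
scene foot_wing 0.87 233 [ 557.5 -309.7] [45.5 13.6] 66.8 0.136
scene shelf_mid 0.73 5866 [ 536.8 -144.7] [140.8 373.5] 7.2 0.085
scene vial_mark 0.87 [253.2 237.2  47.3  79.8] [ 0.5495 -0.1339  0.121 ]
side level_mid 0.85 971 [ 533.2 -116.3] [ 26.4 201.1] 7.3 0.1224
side foot_wing 0.89 184 [ 557.  -313.8] [44.9 12.3] 67.8 0.1351
side shelf_mid 0.63 6196 [ 537.2 -149.5] [142.6 369.9] 7.2 0.0833
side vial_mark 0.57 [328.  237.1  70.3  75.5] [ 0.5294 -0.1388  0.121 ]
wrist level_mid 0.87 3761 [ 534.7 -114.1] [ 23.8 200. ] 7.5 0.1237
wrist foot_wing none
wrist shelf_mid 0.76 24384 [ 535.4 -117.9] [142.2 308.5] 7.1 0.084
wrist vial_mark 0.66 [319.2 275.3  28.8 200. ] [ 0.5348 -0.1037  0.121 ]
```

View pics/v1.png

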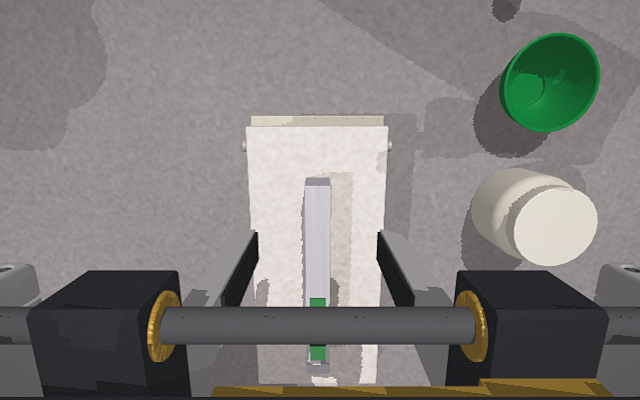

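The level lies at (534,-114) mm with yaw 7.3°, flat on the shelf. The gripper hides the bubble at (318,325), so I'll go on to hover over the wing, where the wrist camera can see the vial.

```bash
python3 -c "
from h import *
go([.5575,-.3125,.24],-23.2)"
```

```text
turn [-0.0, 0.0, 0.0843] shift [-0.9677, -0.0043, 0.0218]
```

>>> {"api": "move_arm", "payload": {"targets": [[[0, 0, 0.085], [-0.968, -0.004, 0.022], 0.7], [[0, 0, 0.085], [-0.968, -0.004, 0.022], 0.7], [[0, 0, 0.085], [-0.968, -0.004, 0.022], 0.7], [[0, 0, 0.085], [-0.968, -0.004, 0.022], 0.7], [[0, 0, 0.085], [-0.968, -0.004, 0.022], 0.7], [[0, 0, 0.085], [-0.968, -0.004, 0.022], 0.7], [[0, 0, 0.085], [-0.968, -0.004, 0.022], 0.7], [[0, 0, 0.085], [-0.968, -0.004, 0.022], 0.7], [[0, 0, 0.085], [-0.968, -0.004, 0.022], 0.7]]}}

```text
t: 10.9
ee_pos: [0.5577, -0.3114, 0.2399]
tcp_rot: [-2.625, -1.725, -0.0]
wrist_force: [-0.2, 0.7, -0.5]
finger_gap: 0.698
grasp_force: 0.0
```

```bash
python3 c.py | grep -v shelf; python3 -c "
from h import *
ci=camera_info('wrist');print(px(ci,[.5415,-.166,.121]),px(ci,[.5575,-.3125,.136]))
a=cv2.imread('pics/m_wrist.png');b=cv2.imread('pics/m_scene.png');c=cv2.imread('pics/m_side.png')
k=lambda n,im:cv2.resize(im[int(px(camera_info(n),[.5415,-.166,.121])[1])-25:][:50,int(px(camera_info(n),[.5415,-.166,.121])[0])-40:][:,:80],(400,250),interpolation=cv2.INTER_CUBIC)
cv2.imwrite('pics/v2.png',np.vstack([cv2.resize(a,(800,500))[:350],np.hstack([k('scene',b),k('side',c)])]))"
```

```text
t 10.9 p [ 0.5577 -0.3114  0.2399] Rm [[0.397, 0.918, -0.0], [0.918, -0.397, 0.0], [0.0, -0.0, -1.0]] F [-0.2  0.7 -0.5] gap 0.6981903800428055 0.0
scene level_mid 0.79 912 [ 533.5 -112.3] [ 25.2 201.7] 7.1 0.1239
scene foot_wing 0.56 234 [ 557.6 -309.6] [45.6 13.5] 68.5 0.1359
scene vial_mark 0.8 [251.4 235.8  49.5  80.9] [ 0.5439 -0.132   0.121 ]
side level_mid 0.76 968 [ 533.3 -116. ] [ 26.3 202. ] 7.0 0.1223
side foot_wing 0.87 191 [ 557.1 -313. ] [45.5 12.2] 67.0 0.1351
side vial_mark 0.86 [327.8 239.9  67.8  70.5] [ 0.5251 -0.1457  0.121 ]
wrist level_mid 0.63 3326 [ 541.5 -169.7] [24.3 89.4] 7.3 0.12
wrist foot_wing 0.58 719 [ 558.7 -311.6] [45.9 11.3] 66.8 0.1354
wrist vial_mark 0.56 [227.2  52.6  92.3 105.3] [ 0.5388 -0.1741  0.121 ]
wrist bubble_mid 0.82 [217.2  26.2  22.5  28.1] [ 0.5404 -0.1535  0.121 ]
(np.float64(225.54781730918847), np.float64(41.0756920813385)) (np.float64(316.5453872814056), np.float64(200.51649504845366))
```

View pics/v2.png

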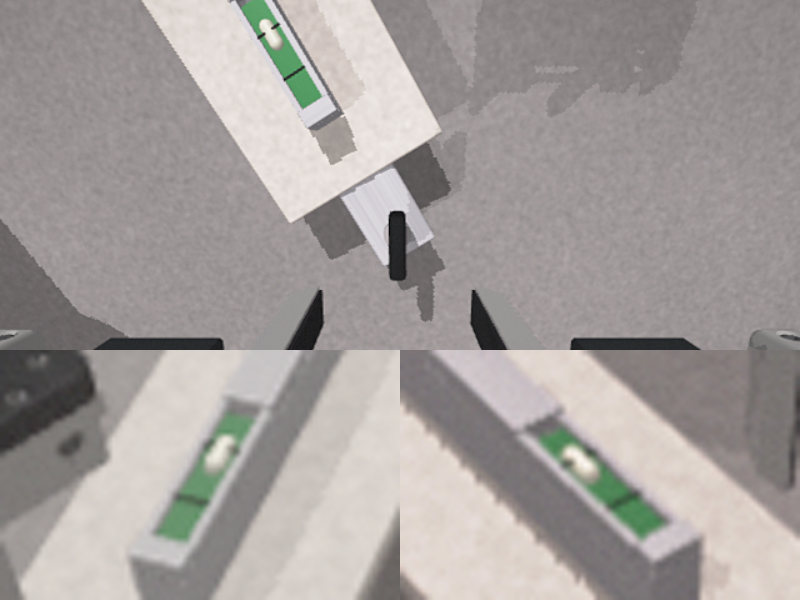

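The wrist view puts the lines at (270,30) and (293,73) and the bubble at (269,34) in the enlarged image. The bubble is 12.5 mm off towards the pivot, so the foot needs about 1.04 rad clockwise. I'll grip the wing.

>>> {"api": "move_arm", "payload": {"targets": [[[0, 0, 0], [0, 0.003, 0.1], 0.7], [[0, 0, 0], [0, 0.003, 0.2], 0.7], [[0, 0, 0], [0, 0.003, 0.3], 0.7], [[0, 0, 0], [0, 0.003, 0.38], 0.7], [[0, 0, 0], [0, 0.003, 0.42], 0.7], [[0, 0, 0], [0, 0.003, 0.445], 0.7], [[0, 0, 0], [0, 0.003, 0.445], 0.7], [[0, 0, 0], [0, 0.003, 0.445], 0], [[0, 0, 0], [0, 0.003, 0.445], 0], [[0, 0, 0], [0, 0.003, 0.445], 0], [[0, 0, 0], [0, 0.003, 0.445], 0], [[0, 0, 0], [0, 0.003, 0.445], 0], [[0, 0, 0], [0, 0.003, 0.445], 0], [[0, 0, 0], [0, 0.003, 0.445], 0], [[0, 0, 0], [0, 0.003, 0.445], 0], [[0, 0, 0], [0, 0.003, 0.445], 0], [[0, 0, 0], [0, 0.003, 0.445], 0], [[0, 0, 0], [0, 0.003, 0.445], 0]], "squeeze": 40}}

```text
t: 13.6
ee_pos: [0.5579, -0.3127, 0.1064]
tcp_rot: [-2.625, -1.723, 0.001]
wrist_force: [-5.1, 1.7, 3.8]
finger_gap: 0.125
grasp_force: 40.0
```

>>> {"api": "move_arm", "payload": {"targets": [[[0, 0, 0.015], [0, 0, 0], 0], [[0, 0, 0.03], [0, 0, 0], 0], [[0, 0, 0.045], [0, 0, 0], 0], [[0, 0, 0.06], [0, 0, 0], 0], [[0, 0, 0.075], [0, 0, 0], 0], [[0, 0, 0.09], [0, 0, 0], 0], [[0, 0, 0.105], [0, 0, 0], 0], [[0, 0, 0.12], [0, 0, 0], 0], [[0, 0, 0.135], [0, 0, 0], 0], [[0, 0, 0.15], [0, 0, 0], 0], [[0, 0, 0.16], [0, 0, 0], 0], [[0, 0, 0.166], [0, 0, 0], 0], [[0, 0, 0.166], [0, 0, 0], 0], [[0, 0, 0.166], [0, 0, 0], 0], [[0, 0, 0.166], [0, 0, 0], 0], [[0, 0, 0.166], [0, 0, 0], 0], [[0, 0, 0.166], [0, 0, 0], 0], [[0, 0, 0.166], [0, 0, 0], 0], [[0, 0, 0.166], [0, 0, 0], 0], [[0, 0, 0.166], [0, 0, 0], 0]]}}

```text
t: 15.6
ee_pos: [0.5573, -0.3119, 0.1064]
tcp_rot: [-3.133, -0.186, 0.005]
wrist_force: [-7.1, 5.8, 6.6]
finger_gap: 0.127
grasp_force: 40.0
```

>>> {"api": "move_arm", "payload": {"targets": [[[0, 0, 0], [0, 0, 0], 0], [[0, 0, 0], [0, 0, 0], 0], [[0, 0, 0], [0, 0, 0], 0], [[0, 0, 0], [0, 0, 0], 0], [[0, 0, 0], [0, 0, 0], 0], [[0, 0, 0], [0, 0, 0], 0], [[0, 0, 0], [0, 0, 0], 0]]}}

```text
t: 16.3
ee_pos: [0.5573, -0.3119, 0.1064]
tcp_rot: [-3.133, -0.186, 0.005]
wrist_force: [-8.3, 5.5, 5.6]
finger_gap: 0.125
grasp_force: 40.0
```

```bash
cat > d.py <<'E'
from h import *
import sys
tool(); ims=[]
for n in ['scene','side']:
    p,d,ci=grab(n); 
    for b in boxes_of('bubble_mid',n)[:1]: print(n,b['confidence'],np.round(b['rect'],1),np.round(ray(ci,*b['rect'][:2],.121),4))
    u,v=px(ci,[.5415,-.166,.121]);ims.append(cv2.resize(p[int(v)-25:int(v)+25,int(u)-40:int(u)+40],(400,250),interpolation=cv2.INTER_CUBIC))
    # profile along level axis: greenness and brightness
    out=[]
    for s in np.arange(10,94,3):
        a,b=px(ci,np.array([.5342+.126*s/1000,-.1143-.992*s/1000,.121])); c=cv2.getRectSubPix(p,(1,1),(a,b))[0,0]; out.append((int(s-52),*map(int,c)))
    if 'v' in sys.argv: print(out)
save(np.hstack(ims),sys.argv[1])
E
python3 d.py v3.png
```

```text
t 16.3 p [ 0.5573 -0.3119  0.1064] Rm [[0.993, 0.118, -0.003], [0.118, -0.993, 0.003], [-0.003, -0.003, -1.0]] F [-8.3  5.5  5.6] gap 0.12529440562305322 39.99151110649109
side 0.42 [327.6 236.9  65.4  69.8] [ 0.529  -0.1379  0.121 ]
```

View pics/v3.png

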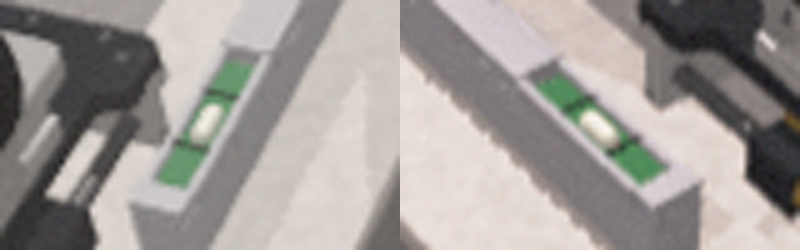

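The bubble at (208,122) left and (599,127) right sits midway between its lines in both views. I'll release the wing, lift clear and check.

>>> {"api": "move_arm", "payload": {"targets": [[[0, 0, 0], [0, 0, 0], 0.2], [[0, 0, 0], [0, 0, 0], 0.3], [[0, 0, 0], [0, 0, 0], 0.5], [[0, 0, 0], [0, 0, 0], 0.5], [[0, 0, 0], [0, 0, 0], 0.5], [[0, 0, 0], [0, 0, -0.1], 0.5], [[0, 0, 0], [0, 0, -0.2], 0.5], [[0, 0, 0], [0, 0, -0.3], 0.5], [[0, 0, 0], [0, 0, -0.4], 0.3], [[0, 0, 0], [0, 0, -0.4], 0], [[0, 0, 0], [0, 0, -0.4], 0], [[0, 0, 0], [0, 0, -0.4], 0], [[0, 0, 0], [0, 0, -0.4], 0], [[0, 0, 0], [0, 0, -0.4], 0], [[0, 0, 0], [0, 0, -0.4], 0], [[0, 0, 0], [0, 0, -0.4], 0], [[0, 0, 0], [0, 0, -0.4], 0]]}}

```text
t: 18.2
ee_pos: [0.5584, -0.3129, 0.2264]
tcp_rot: [-3.136, -0.186, 0.0]
wrist_force: [-0.2, 0.1, 0.4]
finger_gap: 0.002
grasp_force: 0.0
```

```bash
python3 d.py v4.png; python3 -c "
from h import *
go([.533,-.104,.2],-83.2);go([.533,-.104,.13],-83.2)"
```

```text
t 18.2 p [ 0.5584 -0.3129  0.2264] Rm [[0.993, 0.118, -0.0], [0.118, -0.993, 0.0], [-0.0, -0.0, -1.0]] F [-0.2  0.1  0.4] gap 0.0022939755400276235 0.0
turn [0.0, 0.0, -0.0] shift [-0.0019, -0.7017, 0.0883]
turn [0.0, 0.0, -0.0] shift [-0.0019, -0.7017, 0.3216]
```

View pics/v4.png

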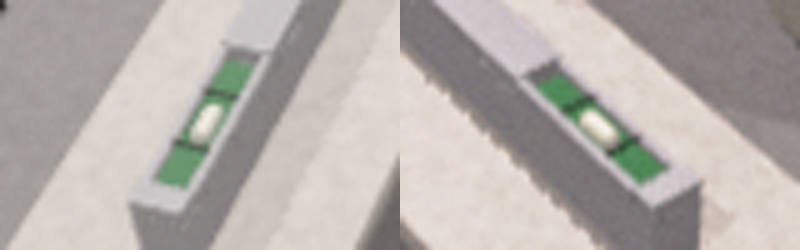

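The bubble is still centred after release, so I'll move above the level's middle.

>>> {"api": "move_arm", "payload": {"targets": [[[0, 0, 0], [-0.002, -0.15, 0], 0], [[0, 0, 0], [-0.002, -0.3, 0], 0], [[0, 0, 0], [-0.002, -0.45, 0], 0], [[0, 0, 0], [-0.002, -0.58, 0.02], 0], [[0, 0, 0], [-0.002, -0.67, 0.1], 0], [[0, 0, 0], [-0.002, -0.702, 0.2], 0], [[0, 0, 0], [-0.002, -0.702, 0.27], 0], [[0, 0, 0], [-0.002, -0.702, 0.31], 0], [[0, 0, 0], [-0.002, -0.702, 0.32], 0], [[0, 0, 0], [-0.002, -0.702, 0.32], 0], [[0, 0, 0], [-0.002, -0.702, 0.32], 0]]}}

```text
t: 19.5
ee_pos: [0.5339, -0.1046, 0.1318]
tcp_rot: [3.135, 0.185, 0.003]
wrist_force: [0.1, -0.4, 0.4]
finger_gap: 0.005
grasp_force: 0.0
```

Down in small steps, watching the force.

>>> {"api": "move_arm", "payload": {"targets": [[[0, 0, 0], [0, 0, 0.005], 0], [[0, 0, 0], [0, 0, 0.01], 0], [[0, 0, 0], [0, 0, 0.016], 0], [[0, 0, 0], [0, 0, 0.016], 0], [[0, 0, 0], [0, 0, 0.016], 0]]}}

```text
t: 20.0
ee_pos: [0.5329, -0.1039, 0.1256]
tcp_rot: [-3.136, -0.186, 0.0]
wrist_force: [-0.7, -0.5, 0.3]
finger_gap: 0.005
grasp_force: 0.0
```

>>> {"api": "move_arm", "payload": {"targets": [[[0, 0, 0], [0, 0, 0.003], 0], [[0, 0, 0], [0, 0, 0.005], 0], [[0, 0, 0], [0, 0, 0.005], 0], [[0, 0, 0], [0, 0, 0.005], 0]]}}

```text
t: 20.4
ee_pos: [0.5332, -0.1039, 0.1252]
tcp_rot: [3.136, 0.186, 0.0]
wrist_force: [-1.4, 1.2, 5.2]
finger_gap: 0.002
grasp_force: 3.0
```

>>> {"api": "move_arm", "payload": {"targets": [[[0, 0, 0], [0, 0, 0.001], 0], [[0, 0, 0], [0, 0, 0.002], 0], [[0, 0, 0], [0, 0, 0.002], 0], [[0, 0, 0], [0, 0, 0.002], 0], [[0, 0, 0], [0, 0, 0.002], 0]]}}

```text
t: 20.9
ee_pos: [0.5333, -0.1039, 0.1252]
tcp_rot: [3.136, 0.186, 0.001]
wrist_force: [-2.9, 2.1, 9.2]
finger_gap: 0.004
grasp_force: 4.5
```

>>> {"api": "move_arm", "payload": {"targets": [[[0, 0, 0], [0, 0, 0.0005], 0], [[0, 0, 0], [0, 0, 0.0005], 0], [[0, 0, 0], [0, 0, 0.0005], 0], [[0, 0, 0], [0, 0, 0.0005], 0], [[0, 0, 0], [0, 0, 0.0005], 0], [[0, 0, 0], [0, 0, 0.0005], 0], [[0, 0, 0], [0, 0, 0.0005], 0], [[0, 0, 0], [0, 0, 0.0005], 0], [[0, 0, 0], [0, 0, 0.0005], 0], [[0, 0, 0], [0, 0, 0.0005], 0], [[0, 0, 0], [0, 0, 0.0005], 0], [[0, 0, 0], [0, 0, 0.0005], 0], [[0, 0, 0], [0, 0, 0.0005], 0], [[0, 0, 0], [0, 0, 0.0005], 0], [[0, 0, 0], [0, 0, 0.0005], 0], [[0, 0, 0], [0, 0, 0.0005], 0]]}}

```text
t: 22.5
ee_pos: [0.5334, -0.1039, 0.1252]
tcp_rot: [3.136, 0.186, 0.001]
wrist_force: [-4.4, 1.4, 8.7]
finger_gap: 0.005
grasp_force: 4.8
```

```bash
python3 d.py v5.png
```

```text
t 22.5 p [ 0.5334 -0.1039  0.1252] Rm [[0.993, 0.118, 0.0], [0.118, -0.993, -0.0], [0.0, 0.0, -1.0]] F [-4.4  1.4  8.7] gap 0.00496488425728067 4.833370557753369
scene 0.45 [252.2 235.2  52.   82.9] [ 0.5446 -0.1298  0.121 ]
```

View pics/v5.png

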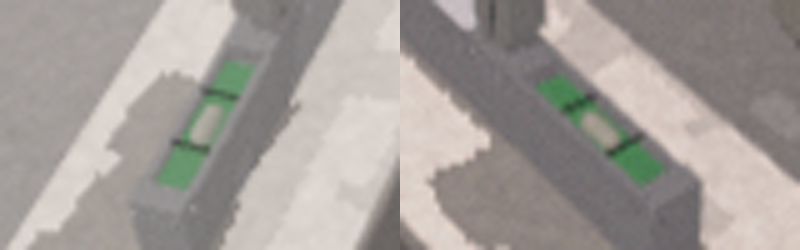

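The bubble is at (206,123) left and (601,129) right, within about 2 mm of midway between its lines, and the push is about 9 N. I'll hand it in.

```bash
python3 -c "
from workcell import *
print(job_done())"
```

```text
the job is handed in; nothing more can be done
None
```

I levelled the shelf and handed the job in at about 22.5 s with the arm still pressing the spirit level at about 9 N. The bubble was within about 2 mm of centre, and the bottle, bowl and tub were not touched. The hand-in call returned no verdict.

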